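Find the socket that fits the spit bracket's nut

TASK

The acorn nut on the spit bracket needs tightening: try the three sockets on it, one at a time, until one drops over it, and finish while still holding that socket in the gripper, upright and fully home on the nut so that its foot rests on the washer. Stand each socket that does not fit back upright on the shelf where it came from and let go of it, and leave everything else on the shelf where it is.

Things in the scene. Friction and masses are not known exactly. Their poses are not given: they have to be found in the camera images.
- bracket: the fixed spit bracket: dark steel plate 125 x 90 x 8 mm on the shelf. Origin: under the nut, at shelf level. z up, x towards its low notched cheek (near face 76 mm from the nut's axis, top 46 mm above the shelf). It carries an upright acorn nut on a washer 46 mm across.
- nut_seat (a point): on the nut's axis, at the washer's top (10 mm above the shelf), where a seated socket's foot rests. Axes as the bracket's. Nut: hex 24 mm across flats, 10 mm high, a pair of flats facing +x and -x; then a 3 mm chamfer and a dome 21 mm wide, top 25.5 mm up. The fitting socket (26 mm opening) must have its flats within 5 degrees of the nut's; too small ones stop at least 10 mm up.
- socket_a_center (a point): one of three loose steel sockets, alike outside, standing mouth down. Point: on its axis, 42.5 mm above its foot. Hex body 36 mm across flats, 45 mm high, with a hex opening 32 mm deep in the foot, unseen while it stands. On top the drive adapter, a tab to grip: 40 mm high, 22 mm thick along x, 34 mm wide along y. A pair of the hex flats, inside and out, faces +x and -x. About 250 g, varies.
- socket_b_center (a point): one of three loose steel sockets, alike outside, standing mouth down. Point: on its axis, 42.5 mm above its foot. Hex body 36 mm across flats, 45 mm high, with a hex opening 32 mm deep in the foot, unseen while it stands. On top the drive adapter, a tab to grip: 40 mm high, 22 mm thick along x, 34 mm wide along y. A pair of the hex flats, inside and out, faces +x and -x. About 250 g, varies.
- socket_c_center (a point): one of three loose steel sockets, alike outside, standing mouth down. Point: on its axis, 42.5 mm above its foot. Hex body 36 mm across flats, 45 mm high, with a hex opening 32 mm deep in the foot, unseen while it stands. On top the drive adapter, a tab to grip: 40 mm high, 22 mm thick along x, 34 mm wide along y. A pair of the hex flats, inside and out, faces +x and -x. About 250 g, varies.
- caddy_center (a point): bystander, to be left where it is: small turntable spice caddy, wooden disc 150 mm across with four white ceramic pots, 114 mm high. Point: on its axis, 50 mm up.
- ramekin_center (a point): bystander, to be left where it is: clear glass ramekin, 72 mm across, 42 mm high, on an orange silicone trivet 120 mm across and 6 mm thick. Point: half-way up the ramekin.
- brush_center (a point): bystander, to be left where it is: steel grill brush, 263 mm long, 50 mm wide, 28 mm high, lying on its bristles. x along it, towards the head. Point: within 10 mm of mid length, 14 mm up.
- tongs_center (a point): bystander, to be left where it is: chrome tongs, 317 mm long, 68 mm wide, 14 mm high, lying flat. x along them, towards the tips. Point: at mid length, half-way up.

How it is judged:
By the outcome, as a careful person would: the job done as asked, in the order asked, and still so for the second after the job is handed in, while the arm keeps its last pose, push and grip.
It also fails if it takes over 72 s, if anything falls off the work surface, if the arm or the gripper's body presses on something with over 40 N, if the wrist force passes 120 N, or if a joint passes its speed limit or range.

ROBOT

A 6-joint arm with a two-finger parallel gripper is mounted at the origin on the work surface. World frame = base frame: x ahead of the robot, y to its left, z up, the work surface at z = 0. Lengths are in m, angles in rad, forces in N, time in s.
With the tool pointing down it reaches from about 0.375 to 0.9 m from the base axis. Payload 3.1 kg.
Tool frame: the origin (TCP) lies at the very end of the fingers, on their centre line; the grasp point (between the pads) lies 19 mm behind it; x points along the fingers, y is the direction in which the jaws open and shut, and the axes are right-handed (so a half turn about x gives the same grasp; the last joint's range is limited). The gripper opens to 85 mm and grips with 20 to 120 N. Pads are 22 mm wide; open, the fingers measure 114 mm over their backs; the gripper's body (76 mm by 85 mm) begins 54 mm behind the grasp point. The pads swing forward as they close: fully open they stand 13 mm farther back than shut.
Start: joints at [-1.357, 0.527, 1.433, -0, 1.181, -0.178], TCP at [0.239, -0.578, 0.204] pointing down, gripper open.
Joint ranges: [-3.08, 3.08], [-0.75, 2.2], [0.22, 2.44], [-1.43, 4.57], [0, 2.65], [-2.85, 2.85]. Speed limits (rad/s): [2.79, 2.79, 3.14, 3.14, 3.14, 3.14].

INTERFACE

Orientations are given as a unit quaternion [x, y, z, w].
In Python, from station import manip gives the robot as it stands.
- The arm moves only by the shell command python3 -m jog 'ROWS' [FORCE]. ROWS is a JSON object of lists of equal length, an entry for each row: "linear": the shift along the tool's x, y, z in cm, a list of three; "twist": the turn about the tool's x in rad; "claw": the opening, from -1 (shut) to 1 (fully open). A call has 1 to 20 rows; each row is the pose to reach, as a shift and turn from the pose commanded when the call began, along the tool's axes at that moment; what a row does not reach only later rows make up. A row lasts 1/12 s, in which the tool goes at most 41.7 mm and 7.16 degrees, less where a joint would pass 70% of its speed; a pose out of reach is approached as far as the arm can. A call with a gripper value outside its range is refused whole. The fingers move at their own pace and stop on an object; FORCE is the grip in N (left out, the last holds). Time passes only in rows, so rows that repeat a pose let the fingers close. It gives the time, the measured TCP pose, the force and the opening at its end, in the units of the state.
- manip.sense(): the state, without advancing time (a new reading comes with each control period).
- manip.snapshot(name): name is "side" or "top" or "wrist"; returns a dict with "pixels" (384x512x3 uint8, red, green, blue), "camera_matrix" (3x3 intrinsics, pixels), "k1" (the pictures are not rectified: a ray, as slopes to the right and down, at radius r is drawn at 1 + k1 r^2 times it, then the intrinsics apply), "R" (3x3) and "t" (3): a world point X has camera coordinates R X + t. Camera axes: x right, y down, z forward; pixel columns grow to the right and rows downward; lengths in m; the calibration is good to about 2 mm. A picture is of the moment at which its call begins. There is no depth.
- manip.sign_off(): hands the job in, once; it reports no verdict.
The state is a dict: "t": time; "q": joint angles; "qd": joint speeds; "tau": joint torques, N m; "tcp_pos": TCP position; "tool_rot": TCP orientation; "force": force on the tool from outside, world axes, zero at the start; "ft_torque": the same for the moment, N m; "finger_gap": opening from 0.0 (shut) to 1.0 (fully open).
Only numpy, scipy, OpenCV 4.12 (cv2) and the standard library are available. Lean on these libraries where they do the work, as an engineer would, in place of code of your own. Each camera call takes 0.05 s, during which the arm holds its last target.

## Working session

There is one attempt and no reset: what is moved stays moved. The work goes in short steps, Python scripts to look and compute and a shell command to move; the robot and the scene stay as the last step left them, time stands still between calls to the robot, and variables do not carry over. Pictures are saved under pics/ and viewed, and the job is handed in when it is done.

```bash
mkdir -p pics; ls
python3 - <<'E'
from station import manip
import cv2,numpy as np
print(manip.sense())
for n in ["side","top","wrist"]:
    s=manip.snapshot(n)
    cv2.imwrite(f"pics/{n}0.png",s["pixels"][:,:,::-1])
    print(n,s["camera_matrix"],s["k1"],s["R"],s["t"])
E
```

```text
pics
{'t': 0.0, 'q': array([-1.35750366e+00,  5.28453750e-01,  1.43390305e+00,  3.08991362e-05,
        1.18138683e+00, -1.78532472e-01]), 'qd': array([-8.55217397e-05,  6.50850363e-04,  2.39942593e-03, -1.68055842e-03,
       -1.24285796e-03,  4.00058580e-04]), 'tau': array([-1.45212904e-03, -4.42357314e+01, -1.78023434e+01, -4.64202676e-04,
        8.43291578e-03, -3.95292503e-06]), 'tcp_pos': array([ 0.23852432, -0.57686336,  0.20304107]), 'tool_rot': array([-0.69357743, -0.13840301,  0.69358366, -0.13688192]), 'force': array([ 0.05436015,  1.18959368, -0.08107105]), 'ft_torque': array([ 0.00980236, -0.03881211,  0.00286951]), 'finger_gap': 0.9991419981238018}
side [[385.30057001   0.         256.81526942]
 [  0.         385.30057001 196.25769271]
 [  0.           0.           1.        ]] -0.027742032899745632 [[-0.86362905 -0.50409163 -0.00604137]
 [-0.34656887  0.60237264 -0.719053  ]
 [ 0.36610775 -0.61890131 -0.69492898]] [0.52467259 0.18313739 0.95792945]
top [[398.45090349   0.         258.83654184]
 [  0.         398.45090349 187.23914959]
 [  0.           0.           1.        ]] -0.1384626558263604 [[ 0.00478536 -0.99998758 -0.00139353]
 [-0.98684026 -0.0044972  -0.16163565]
 [ 0.16162738  0.00214867 -0.98684952]] [0.11334259 0.5565624  1.19898671]
wrist [[306.10693702   0.         254.20574298]
 [  0.         306.10693702 191.21246498]
 [  0.           0.           1.        ]] -0.07598435923418458 [[ 0.38188111 -0.9242086  -0.00229965]
 [-0.87970775 -0.36425402  0.30566858]
 [-0.28333918 -0.11470604 -0.9521352 ]] [-0.62348159 -0.03985673  0.37941167]
```

View pics/side0.png

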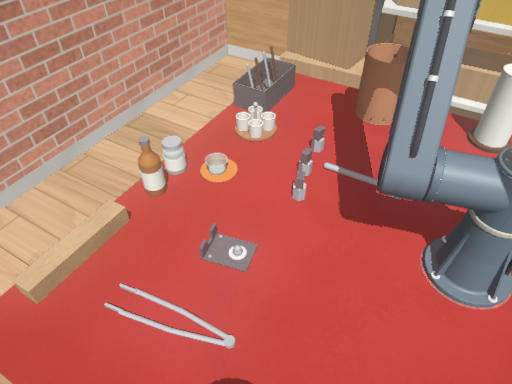

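View pics/top0.png

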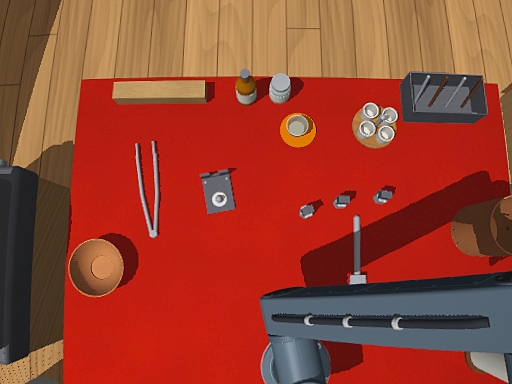

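View pics/wrist0.png

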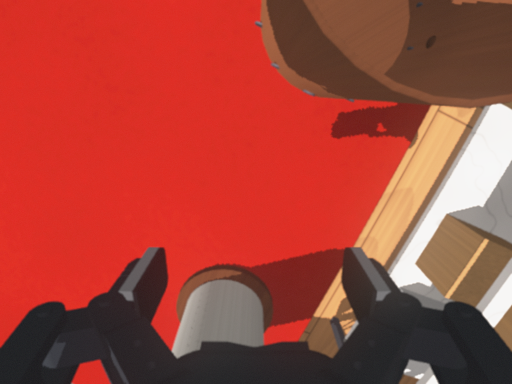

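The side view shows the sockets at about (300,188), (306,163) and (318,138), with the nut at (237,252). In the top view the sockets are at (307,211), (342,200) and (383,196), with the nut at (219,199). The wrist camera doesn't see the work area yet.

```bash
cat > h.py <<'E'
from station import manip
import cv2,numpy as np
from scipy.spatial.transform import Rotation as Ro
def ray(s,uv):
    K=s["camera_matrix"];x=np.array([(uv[0]-K[0,2])/K[0,0],(uv[1]-K[1,2])/K[1,1]])
    u=cv2.undistortPoints(np.array([[uv]],float),K,np.array([s["k1"],0,0,0.]))[0,0]
    R=np.array(s["R"]);t=np.array(s["t"])
    return -R.T@t, R.T@np.array([u[0],u[1],1.])
def onz(s,uv,z):
    c,d=ray(s,uv);return c+d*(z-c[2])/d[2]
def tri(l):
    A=np.zeros((3,3));b=np.zeros(3);P=[]
    for s,uv in l:
        c,d=ray(s,uv);d=d/np.linalg.norm(d);M=np.eye(3)-np.outer(d,d);A+=M;b+=M@c
    return np.linalg.solve(A,b)
def proj(s,X):
    r=cv2.Rodrigues(np.array(s["R"]))[0]
    return cv2.projectPoints(np.array(X,float).reshape(-1,1,3),r,np.array(s["t"]),s["camera_matrix"],np.array([s["k1"],0,0,0.]))[0][:,0]
def crop(s,name,u0,v0,w,h,f):
    im=s["pixels"][v0:v0+h,u0:u0+w,::-1]
    cv2.imwrite(f"pics/{name}.png",cv2.resize(im,None,fx=f,fy=f,interpolation=cv2.INTER_CUBIC))
E
python3 - <<'E'
from h import *
s=manip.snapshot("side");t=manip.snapshot("top")
crop(s,"s_sock",280,115,60,100,6);crop(t,"t_sock",285,170,130,60,6);crop(t,"t_nut",185,155,70,70,8);crop(s,"s_nut",190,215,80,60,8)
for a,b in [((300,188),(307,211)),((306,163),(342,200)),((318,138),(383,196)),((237,252),(219,199))]:
    print(tri([(s,a),(t,b)]))
E
```

```text
[ 0.48258458 -0.03655527  0.02582671]
[ 0.51659911 -0.14849385  0.02836372]
[ 0.53063622 -0.27772569  0.03932807]
[0.52391376 0.24395718 0.00624279]
```

```bash
python3 -c "
import cv2,numpy as np
a=cv2.imread('pics/s_sock.png');b=cv2.imread('pics/t_sock.png')
c=np.zeros((600,800,3),np.uint8);c[:600,:360]=a;bb=cv2.resize(b,(430,198));c[:198,365:795]=bb;
n=cv2.resize(cv2.imread('pics/t_nut.png'),(200,200));c[200:400,365:565]=n
m=cv2.resize(cv2.imread('pics/s_nut.png'),(267,200));c[400:600,365:632]=m
cv2.imwrite('pics/c1.png',c)"
```

```text
(no output)
```

View pics/c1.png

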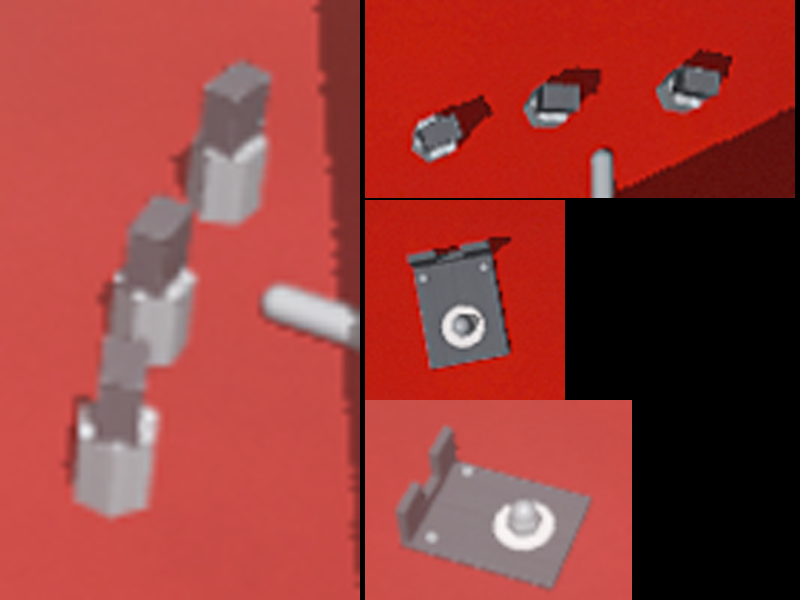

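View pics/t_sock.png

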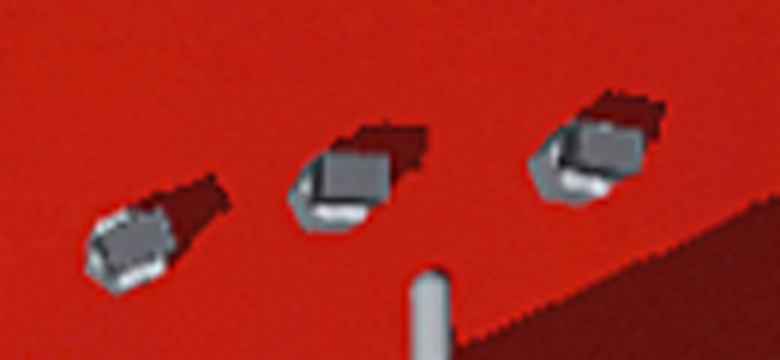

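View pics/t_nut.png

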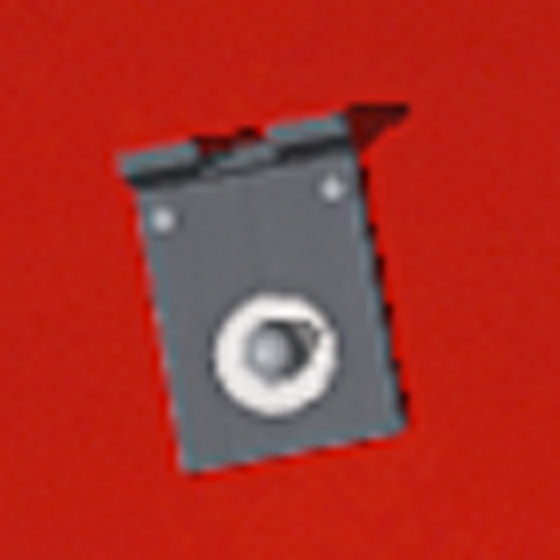

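The side and top crops are sharp enough for coarse positions. Next I'll measure from the top view, then plan a move that puts the wrist camera over the sockets.

Run:
```python
from h import *
t=manip.snapshot("top");s=manip.snapshot("side")
for n,c in zip("123",[(138,238),(353,176),(612,148)]):
    uv=((c[0]+.5)/6-.5+285,(c[1]+.5)/6-.5+170); print(n,onz(t,uv,.085))
im=t["pixels"].astype(int)
w=(im.min(2)>190).astype(np.uint8); w[:155]=0;w[225:]=0;w[:,:185]=0;w[:,255:]=0
cs,_=cv2.findContours(w,0,1);c=max(cs,key=cv2.contourArea);e=cv2.fitEllipse(cv2.convexHull(c));print(e,onz(t,e[0],.010))
im=s["pixels"].astype(int)
for th in (170,190):
    w=(im.min(2)>th).astype(np.uint8); w[:215]=0;w[275:]=0;w[:,:190]=0;w[:,270:]=0
    cs,_=cv2.findContours(w,0,1);c=max(cs,key=cv2.contourArea);e=cv2.fitEllipse(cv2.convexHull(c));print(e,onz(s,e[0],.010))
# plate corners in top crop f=8
P=[onz(t,((u+.5)/8-.5+185,(v+.5)/8-.5+155),.008) for u,v in [(185,470),(405,430),(138,195),(358,155)]]
for p in P:print(p)
d=lambda a,b:np.degrees(np.arctan2(*(P[b]-P[a])[:2][::-1]))
print("yaw",d(0,2),d(1,3),d(1,0)-90,[np.linalg.norm(P[a]-P[b]) for a,b in((0,1),(0,2))])
w=manip.snapshot("wrist");st=manip.sense();R=Ro.from_quat(st["tool_rot"]).as_matrix();print(R)
c=-w["R"].T@w["t"];print("cam in tool",R.T@(c-st["tcp_pos"]),"\ncam axes in tool\n",R.T@w["R"].T)
```

```text
1 [ 0.48324504 -0.03080083  0.085     ]
2 [ 0.5148916  -0.14026954  0.085     ]
3 [ 0.52959692 -0.27475336  0.085     ]
((218.7228546142578, 198.76124572753906), (13.479000091552734, 14.056225776672363), 51.33005142211914) [0.52383507 0.24432416 0.01      ]
((237.21730041503906, 252.15257263183594), (14.744417190551758, 18.385454177856445), 85.52054595947266) [0.52183569 0.24657964 0.01      ]
((237.1299591064453, 252.1092529296875), (14.167375564575195, 18.076345443725586), 86.30915832519531) [0.52210478 0.24657414 0.01      ]
[0.47702588 0.27896441 0.008     ]
[0.49361027 0.19121594 0.008     ]
[0.58855139 0.30085842 0.008     ]
[0.60536675 0.21185867 0.008     ]
yaw 11.106716449685873 10.46524592064353 10.702610942209077 [np.float64(0.08930193617837864), np.float64(0.11365424139000035)]
[[-1.16746148e-04  3.81888450e-01 -9.24208417e-01]
 [ 3.76820747e-04 -9.24208341e-01 -3.81888466e-01]
 [-9.99999922e-01 -3.92844914e-04 -3.60057273e-05]]
cam in tool [-0.16877938 -0.00029385 -0.0779561 ] 
cam axes in tool
 [[ 4.72164373e-04 -3.05950307e-01  9.52047366e-01]
 [ 9.99999889e-01  1.37315293e-04 -4.51818554e-04]
 [ 7.50336212e-06  9.52047473e-01  3.05950338e-01]]
```

```bash
python3 -m jog '{"linear":[[-9.7,-33.5,-43.8],[-9.7,-33.5,-43.8],[-9.7,-33.5,-43.8],[-9.7,-33.5,-43.8],[-9.7,-33.5,-43.8],[-9.7,-33.5,-43.8],[-9.7,-33.5,-43.8],[-9.7,-33.5,-43.8],[-9.7,-33.5,-43.8],[-9.7,-33.5,-43.8],[-9.7,-33.5,-43.8],[-9.7,-33.5,-43.8],[-9.7,-33.5,-43.8],[-9.7,-33.5,-43.8],[-9.7,-33.5,-43.8],[-9.7,-33.5,-43.8],[-9.7,-33.5,-43.8],[-9.7,-33.5,-43.8]],"twist":[-1.18,-1.18,-1.18,-1.18,-1.18,-1.18,-1.18,-1.18,-1.18,-1.18,-1.18,-1.18,-1.18,-1.18,-1.18,-1.18,-1.18,-1.18],"claw":[1,1,1,1,1,1,1,1,1,1,1,1,1,1,1,1,1,1]}'
python3 - <<'E'
from h import *
w=manip.snapshot("wrist");cv2.imwrite("pics/w1.png",w["pixels"][:,:,::-1]);np.save("w1.npy",w,allow_pickle=True)
print(manip.sense()["tcp_pos"],manip.sense()["q"])
E
```

```text
t: 1.9
tcp_pos: [0.5148, -0.1018, 0.3006]
tool_rot: [-0.5, -0.5, 0.5, -0.5]
force: [0.4, 0.3, 1.2]
finger_gap: 1.001
[ 0.51481769 -0.10192589  0.30065197] [-4.08352638e-01  2.85736381e-01  1.55293611e+00 -3.58697741e-04
  1.30385760e+00 -4.07154171e-01]
```

View pics/w1.png

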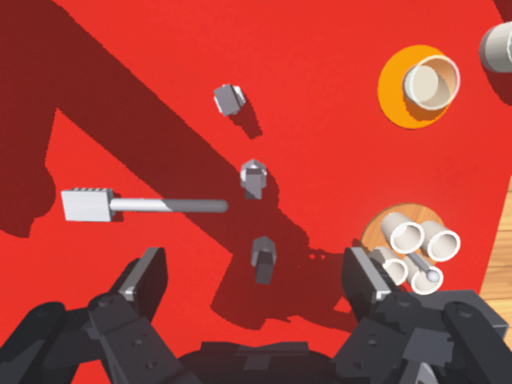

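The wrist view shows the three sockets at about (230,99), (253,180) and (264,262). The brush handle tip is at (222,206), near the middle socket. I'll zoom in on the tabs.

Run:
```python
from h import *
w=np.load("w1.npy",allow_pickle=True).item()
o=np.zeros((600,800,3),np.uint8)
for i,(u,v) in enumerate([(210,75),(230,150),(240,230)]):
    im=w["pixels"][v:v+60,u:u+44,::-1]; a=cv2.resize(im,None,fx=6,fy=6,interpolation=cv2.INTER_CUBIC)
    o[:360,i*266:i*266+264]=a
cv2.imwrite("pics/w1c.png",o[:360])
```

```text
(no output)
```

View pics/w1c.png

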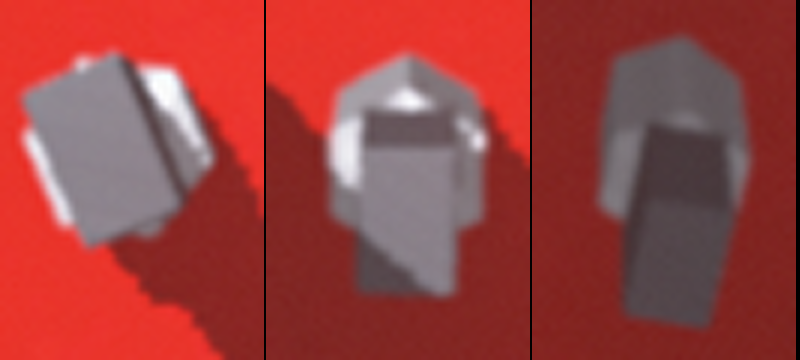

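Run:
```python
from h import *
w=np.load("w1.npy",allow_pickle=True).item()
for n,u0,v0,cs in [(1,210,75,[(22,97),(118,52),(185,205),(88,247)]),(2,230,150,[(99,147),(189,147),(189,296),(90,294)]),(3,240,230,[(108,193),(198,208),(176,328),(90,315)])]:
    P=np.array([onz(w,((u+.5)/6-.5+u0,(v+.5)/6-.5+v0),.085) for u,v in cs])
    a=lambda d:np.degrees(np.arctan2(d[1],d[0]))
    print(n,P.mean(0),"thick dir",a(P[1]-P[0]),a(P[2]-P[3]),"wide dir+90",a(P[3]-P[0])+90,a(P[2]-P[1])+90,[np.linalg.norm(P[i]-P[(i+1)%4])*1e3 for i in range(4)])
```

```text
1 [ 0.48082942 -0.03030231  0.085     ] thick dir 23.7051832577497 22.635444452821158 wide dir+90 22.82811075966613 23.493097796558985 [np.float64(21.271768231840706), np.float64(32.60237862441398), np.float64(21.647780041755194), np.float64(32.201777475437375)]
2 [ 0.51264571 -0.14035974  0.085     ] thick dir -0.019019590801765504 -1.2362255411409027 wide dir+90 -3.8916506159147843 0.3546845688235436 [np.float64(19.443982425172532), np.float64(34.08248874794893), np.float64(21.94677884712608), np.float64(33.69248756529397)]
3 [ 0.52724151 -0.27185325  0.085     ] thick dir -10.863707298684256 -10.16125706350621 wide dir+90 -7.162556478062427 -7.947063715973016 [np.float64(21.94336545731364), np.float64(34.194045126551565), np.float64(21.458803491672548), np.float64(34.48475472233116)]
```

```bash
python3 -m jog '{"linear":[[17,-3.3,-7.1],[17,-3.3,-7.1],[17,-3.3,-7.1],[17,-3.3,-7.1],[17,-3.3,-7.1],[17,-3.3,-7.1],[17,-3.3,-7.1],[17,-3.3,-7.1]],"twist":[-0.405,-0.405,-0.405,-0.405,-0.405,-0.405,-0.405,-0.405],"claw":[0.1,0.1,0.1,0.1,0.1,0.1,0.1,0.1]}' 40
python3 - <<'E'
from h import *
w=manip.snapshot("wrist");cv2.imwrite("pics/w2.png",w["pixels"][:,:,::-1]);np.save("w2.npy",w,allow_pickle=True)
st=manip.sense();print(st["tcp_pos"])
R=Ro.from_quat(st["tool_rot"]).as_matrix();print(proj(w,[st["tcp_pos"],st["tcp_pos"]+R[:,0]*.045]))
E
```

```text
t: 2.62
tcp_pos: [0.4844, -0.0314, 0.1323]
tool_rot: [0.39, 0.589, -0.389, 0.592]
force: [0.3, -0.1, -0.4]
finger_gap: 0.552
[ 0.48480269 -0.03145117  0.13268387]
[[255.48897807 230.43687132]
 [255.3042942  204.60019024]]
```

View pics/w2.png

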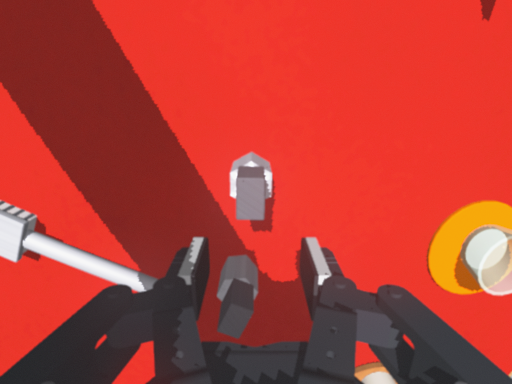

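```bash
cat >> h.py <<'E'
def tabcrop(w,name,u0,v0,sz=80,f=7):
    crop(w,name,u0,v0,sz,sz,f)
def unc(c,u0,v0,f=7): return ((c[0]+.5)/f-.5+u0,(c[1]+.5)/f-.5+v0)
def rep(w,st,corners,u0,v0,z,f=7):
    P=np.array([onz(w,unc(c,u0,v0,f),z) for c in corners]);a=lambda d:np.degrees(np.arctan2(d[1],d[0]))
    R=Ro.from_quat(st["tool_rot"]).as_matrix();m=P.mean(0)
    print("centre",m,"thick",a(P[1]-P[0]),a(P[2]-P[3]),"wide+90",a(P[3]-P[0])+90,a(P[2]-P[1])+90,"len mm",[round(np.linalg.norm(P[i]-P[(i+1)%4])*1e3,1) for i in range(4)])
    print("tool y ang",a(R[:,1]),"offset in tool cm",R.T@(m-st["tcp_pos"])*100)
E
python3 - <<'E'
from h import *
w=np.load("w2.npy",allow_pickle=True).item();tabcrop(w,"w2c",210,145)
print(manip.sense()["tcp_pos"])
E
```

```text
[ 0.48480269 -0.03145117  0.13268387]
```

View pics/w2c.png

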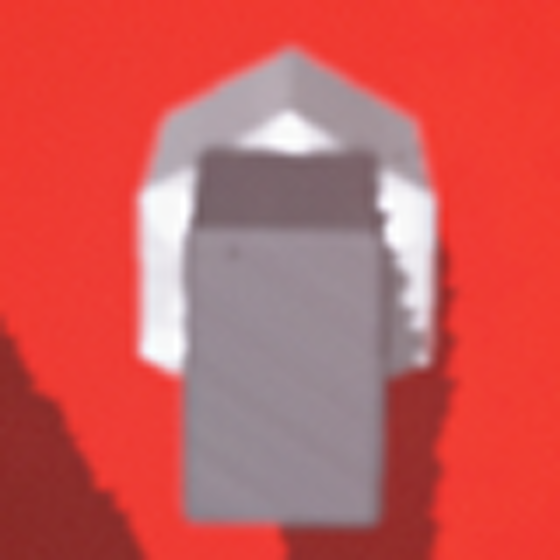

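The crop of socket 1 shows the tab's top face with corners at about (190,230), (380,230), (382,522) and (185,522).

Run:
```python
from h import *
w=np.load("w2.npy",allow_pickle=True).item()
rep(w,manip.sense(),[(190,230),(380,230),(382,522),(185,522)],210,145,.085)
```

```text
centre [ 0.48005605 -0.02966271  0.085     ] thick 23.13783069901726 23.13117812591401 wide+90 21.218453631849798 24.12705536646392 len mm [np.float64(19.8), np.float64(33.0), np.float64(21.5), np.float64(33.1)]
tool y ang 23.178684039394465 offset in tool cm [ 4.76587023 -0.38316648 -0.36669883]
```

```bash
python3 -m jog '{"linear":[[3,-0.25,-0.15],[5,-0.25,-0.15],[7,-0.25,-0.15],[7.8,-0.25,-0.15],[7.8,-0.25,-0.15],[7.8,-0.25,-0.15],[7.8,-0.25,-0.15],[7.8,-0.25,-0.15]],"twist":[0,0,0,0,0,0,0,0],"claw":[0.1,0.1,0.1,0.1,0.1,0.1,0.1,0.1]}' 40
python3 - <<'E'
from h import *
w=manip.snapshot("wrist");s=manip.snapshot("side");crop(s,"s3",260,130,80,80,5);cv2.imwrite("pics/w3.png",np.hstack([w["pixels"][150:340,150:370,::-1],cv2.resize(s["pixels"][130:210,260:340,::-1],(190,190))]))
E
```

```text
t: 3.33
tcp_pos: [0.4809, -0.0298, 0.0543]
tool_rot: [0.389, 0.589, -0.389, 0.592]
force: [0.7, 1.7, 0.5]
finger_gap: 0.549
```

View pics/w3.png

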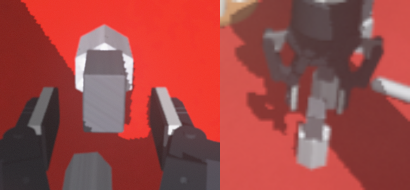

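The fingers straddle the tab (about (105,95) in the crop), well centred. I'll close on it.

```bash
python3 -m jog '{"linear":[[0,0,0],[0,0,0],[0,0,0],[0,0,0],[0,0,0],[0,0,0],[0,0,0],[0,0,0],[0,0,0],[0,0,0]],"twist":[0,0,0,0,0,0,0,0,0,0],"claw":[-0.3,-0.6,-1,-1,-1,-1,-1,-1,-1,-1]}' 80
python3 - <<'E'
from h import *
w=manip.snapshot("wrist");s=manip.snapshot("side");cv2.imwrite("pics/w4.png",np.hstack([w["pixels"][150:340,150:370,::-1],cv2.resize(s["pixels"][130:210,260:340,::-1],(190,190))]))
print(manip.sense()["force"],manip.sense()["tcp_pos"])
E
```

```text
t: 4.27
tcp_pos: [0.48, -0.0293, 0.0538]
tool_rot: [0.389, 0.59, -0.389, 0.591]
force: [-0.8, 0.7, 5.8]
finger_gap: 0.22
[0.33855185 0.88690865 6.2688069 ] [ 0.48004463 -0.02933061  0.05378772]
```

View pics/w4.png

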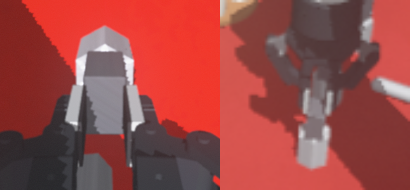

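Socket 1 is gripped. I'll lift it and move beside the nut to get a fine wrist-camera measurement.

```bash
python3 -m jog '{"linear":[[-2,0,0],[-5,0,0],[-9,0,0],[-11.6,3,-4],[-11.6,6,-8],[-11.6,8.5,-11.6],[-11.6,11,-15],[-11.6,13.65,-18.6],[-11.6,13.65,-18.6],[-11.6,13.65,-18.6],[-11.6,13.65,-18.6],[-11.6,13.65,-18.6],[-11.6,13.65,-18.6],[-11.6,13.65,-18.6]],"twist":[0,0,0,0.05,0.1,0.15,0.2,0.218,0.218,0.218,0.218,0.218,0.218,0.218],"claw":[-1,-1,-1,-1,-1,-1,-1,-1,-1,-1,-1,-1,-1,-1]}' 80
python3 - <<'E'
from h import *
w=manip.snapshot("wrist");cv2.imwrite("pics/w5.png",w["pixels"][:,:,::-1]);np.save("w5.npy",w,allow_pickle=True)
print(manip.sense()["force"],manip.sense()["tcp_pos"])
E
```

```text
t: 5.53
tcp_pos: [0.5311, 0.194, 0.1687]
tool_rot: [0.451, 0.545, -0.452, 0.544]
force: [1.0, -0.0, -3.0]
finger_gap: 0.215
[-0.84021171 -0.88948995 -2.65629153] [0.53130761 0.19404933 0.16889299]
```

View pics/w5.png

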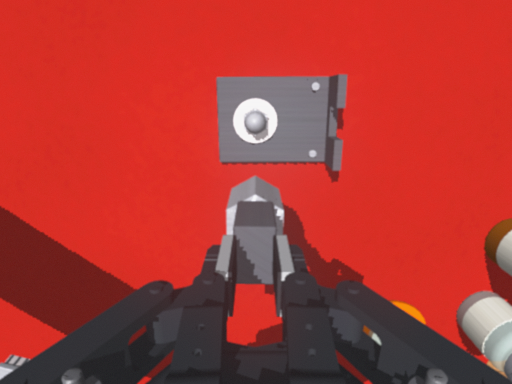

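The wrist view shows the nut and washer at about (255,121) and the plate nearly aligned with the image. The held socket's tab top is at about (255,255).

```bash
cat > nut.py <<'E'
from h import *
def nut(w,st):
    im=w["pixels"].astype(int);hsv=cv2.cvtColor(w["pixels"],cv2.COLOR_RGB2HSV)
    p0=proj(w,[[0.5215,0.2455,.01]])[0].astype(int)
    box=np.zeros(im.shape[:2],np.uint8);cv2.circle(box,tuple(map(int,p0)),36,1,-1)
    r=[]
    for th in (200,225):
        m=((im.min(2)>th)&(box>0)).astype(np.uint8)
        c=np.vstack([x for x in cv2.findContours(m,0,1)[0] if cv2.contourArea(x)>30])
        e=cv2.fitEllipse(cv2.convexHull(c));r.append(e[0]);print(e,onz(w,e[0],.01))
    n=onz(w,np.mean(r,0),.01)
    m=(hsv[...,1]<90).astype(np.uint8); box[:]=0;cv2.circle(box,tuple(map(int,p0)),150,1,-1);m&=box
    m[:, :]=m; 
    n_,lab,stt,_=cv2.connectedComponentsWithStats(m); l=lab[p0[1]-25:p0[1]+25,p0[0]-25:p0[0]+25];l=np.bincount(l[l>0]).argmax()
    ys,xs=np.where(lab==l);print("bbox",xs.min(),xs.max(),ys.min(),ys.max())
    mm=(lab==l)
    # edges -y/+y sides: columns in span
    x0,x1=xs.min()+8,p0[0]+45
    A=[onz(w,(x,np.where(mm[:p0[1]+60,x])[0].min()-.5),.008) for x in range(x0,x1)]
    f=np.polyfit([a[0] for a in A],[a[1] for a in A],1);print("yaw far edge",np.degrees(np.arctan(f[0])))
    A=[onz(w,(x,np.where(mm[:p0[1]+60,x])[0].max()+.5),.008) for x in range(x0,x1)]
    f=np.polyfit([a[0] for a in A],[a[1] for a in A],1);print("yaw near edge",np.degrees(np.arctan(f[0])))
    A=[onz(w,(np.where(mm[y])[0].min()-.5,y),.008) for y in range(p0[1]-30,p0[1]+30)]
    f=np.polyfit([a[1] for a in A],[a[0] for a in A],1);print("yaw end edge",-np.degrees(np.arctan(f[0])))
    R=Ro.from_quat(st["tool_rot"]).as_matrix();print("tool y ang",np.degrees(np.arctan2(R[1,1],R[0,1])),"nut",n,"offset tool cm",R.T@(n-st["tcp_pos"])*100)
E
python3 - <<'E'
from nut import *
w=np.load("w5.npy",allow_pickle=True).item();st=manip.sense();nut(w,st)
tabcrop(w,"w5c",215,170,80,7)
print(proj(w,[st["tcp_pos"]-[0,0,z] for z in(-.031,0)]))
E
```

```text
((254.82843017578125, 120.20307159423828), (43.848121643066406, 44.365230560302734), 16.265356063842773) [0.52144164 0.24479359 0.01      ]
((254.93060302734375, 120.25838470458984), (43.19012451171875, 43.76237106323242), 5.419627666473389) [0.5215577  0.24475723 0.01      ]
bbox 217 346 75 170
yaw far edge 10.744588885939363
yaw near edge 10.704604331337594
yaw end edge 11.260024949749562
tool y ang 10.65821464911357 nut [0.52149967 0.24477541 0.01      ] offset tool cm [ 1.58885608e+01 -1.31226303e-02 -5.16880954e+00]
[[255.59295638 255.58893855]
 [255.44190115 229.71593425]]
```

View pics/w5c.png

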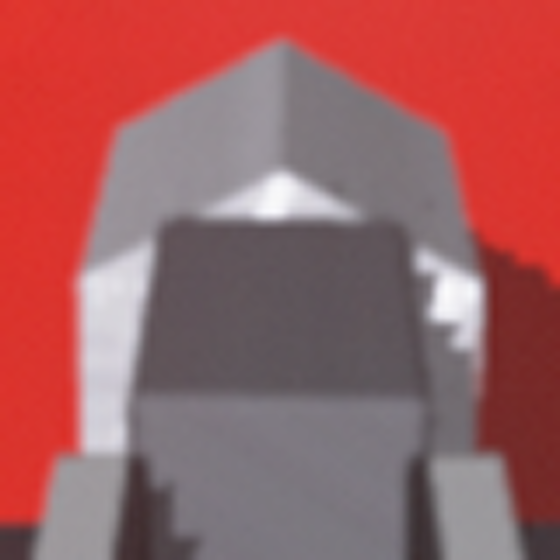

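Run:
```python
from h import *
w=np.load("w5.npy",allow_pickle=True).item();st=manip.sense();R=Ro.from_quat(st["tool_rot"]).as_matrix();b=st["tcp_pos"]
for c,dz,ex in [((285,38),-.0538,-20.8),((285,170),-.0088,-20.8),((280,397),.0312,-17)]:
    p=onz(w,unc(c,215,170),b[2]+dz);print((R.T@(p-b))*1e3,"expected z",ex)
```

```text
[ 5.37970857e+01  3.27236300e-02 -1.99317325e+01] expected z -20.8
[  8.79717614  -0.09444472 -19.90147341] expected z -20.8
[-31.20196101  -0.55275954 -16.38166351] expected z -17
```

```bash
python3 -m jog '{"linear":[[0,0,-3],[1.5,0,-5.25],[3,0,-5.25],[4,0,-5.25],[4,0,-5.25],[4,0,-5.25],[4,0,-5.25],[4,0,-5.25]],"twist":[0,0,0,0,0,0,0,0],"claw":[-1,-1,-1,-1,-1,-1,-1,-1]}' 80
python3 - <<'E'
from h import *
print(manip.sense()["tcp_pos"],manip.sense()["force"])
E
```

```text
t: 6.25
tcp_pos: [0.5228, 0.2464, 0.1299]
tool_rot: [0.452, 0.544, -0.451, 0.545]
force: [-0.1, -0.5, -2.7]
finger_gap: 0.216
[0.52275045 0.24640918 0.12987829] [-0.14014215 -0.54479501 -2.67821987]
```

```bash
python3 -m jog '{"linear":[[1,-0.08,0.03],[2,-0.1,0.03],[2.8,-0.1,0.03],[2.8,-0.1,0.03],[2.8,-0.1,0.03],[2.8,-0.1,0.03]],"twist":[0,0,0,0,0,0],"claw":[-1,-1,-1,-1,-1,-1]}' 80
python3 - <<'E'
from h import *
print(manip.sense()["tcp_pos"],manip.sense()["force"])
w=manip.snapshot("wrist");s=manip.snapshot("side");t=manip.snapshot("top")
f=lambda i,v,u,n:cv2.resize(i["pixels"][v:v+n,u:u+n,::-1],(260,260),interpolation=cv2.INTER_CUBIC)
cv2.imwrite("pics/w6.png",np.hstack([f(w,120,190,130),f(s,200,190,80),f(t,155,185,70)]))
E
```

```text
t: 6.75
tcp_pos: [0.5208, 0.2465, 0.1007]
tool_rot: [0.451, 0.545, -0.451, 0.545]
force: [0.2, -0.2, -3.6]
finger_gap: 0.219
[0.52083471 0.24652482 0.10074144] [ 0.19781288 -0.17930401 -3.58909562]
```

View pics/w6.png

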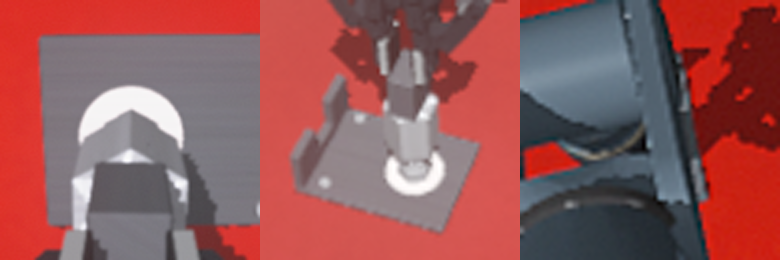

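```bash
python3 -m jog '{"linear":[[0.6,0.02,0.07],[0.9,0.02,0.07],[1.2,0.02,0.07],[1.4,0.02,0.07],[1.6,0.02,0.07],[1.6,0.02,0.07]],"twist":[0,0,0,0,0,0],"claw":[-1,-1,-1,-1,-1,-1]}' 80
python3 - <<'E'
from h import *
print(manip.sense()["tcp_pos"],manip.sense()["force"])
E
```

```text
t: 7.4
tcp_pos: [0.5208, 0.2457, 0.0844]
tool_rot: [0.451, 0.545, -0.451, 0.544]
force: [-0.3, -0.2, -2.7]
finger_gap: 0.222
[0.52078516 0.2457414  0.08443131] [-0.27370033 -0.15894531 -2.71089505]
```

```bash
python3 -m jog '{"linear":[[0.2,0,0],[0.4,0,0],[0.6,0,0],[0.7,0,0],[0.7,0,0],[0.7,0,0]],"twist":[0,0,0,0,0,0],"claw":[-1,-1,-1,-1,-1,-1]}' 80
```

```text
t: 7.9
tcp_pos: [0.5211, 0.2458, 0.0779]
tool_rot: [0.451, 0.545, -0.451, 0.545]
force: [0.1, -0.4, -2.3]
finger_gap: 0.219
```

```bash
python3 -m jog '{"linear":[[0.15,0,0],[0.3,0,0],[0.45,0,0],[0.6,0,0],[0.6,0,0],[0.6,0,0]],"twist":[0,0,0,0,0,0],"claw":[-1,-1,-1,-1,-1,-1]}' 80
```

```text
t: 8.4
tcp_pos: [0.521, 0.2458, 0.0718]
tool_rot: [0.451, 0.545, -0.451, 0.545]
force: [0.7, 0.1, -3.2]
finger_gap: 0.22
```

```bash
python3 -m jog '{"linear":[[0.2,0,0],[0.4,0,0],[0.6,0,0],[0.7,0,0],[0.7,0,0],[0.7,0,0]],"twist":[0,0,0,0,0,0],"claw":[-1,-1,-1,-1,-1,-1]}' 80
python3 - <<'E'
from h import *
print(manip.sense()["tcp_pos"],manip.sense()["force"])
w=manip.snapshot("wrist");s=manip.snapshot("side");np.save("w7.npy",w,allow_pickle=True)
f=lambda i,v,u,n:cv2.resize(i["pixels"][v:v+n,u:u+n,::-1],(390,390),interpolation=cv2.INTER_CUBIC)
cv2.imwrite("pics/w7.png",np.hstack([f(w,120,190,130),f(s,200,190,80)]))
E
```

```text
t: 8.9
tcp_pos: [0.5211, 0.2458, 0.0649]
tool_rot: [0.451, 0.545, -0.451, 0.545]
force: [0.2, -0.7, -2.2]
finger_gap: 0.215
[0.52107483 0.24580716 0.06487573] [ 0.23345894 -0.74836866 -2.1533149 ]
```

View pics/w7.png

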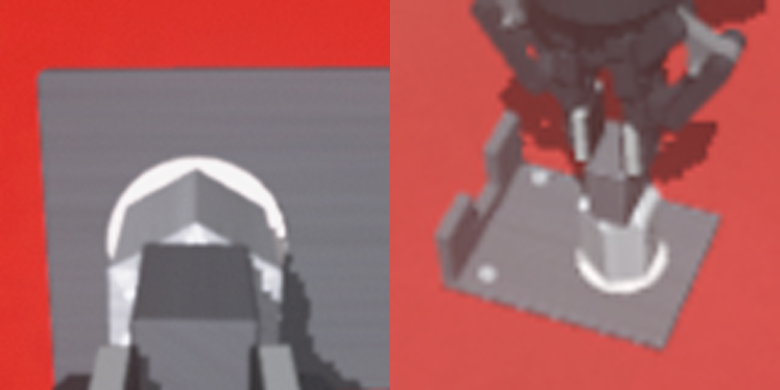

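The socket has gone below the 10 mm stop with no resistance, so it fits. The picture shows its foot about 1 mm above the washer. I'll ease it down until it makes contact.

```bash
python3 -m jog '{"linear":[[0.05,0,0],[0.1,0,0],[0.15,0,0],[0.2,0,0],[0.2,0,0],[0.2,0,0],[0.2,0,0]],"twist":[0,0,0,0,0,0,0],"claw":[-1,-1,-1,-1,-1,-1,-1]}' 80
```

```text
t: 9.58
tcp_pos: [0.5215, 0.246, 0.0638]
tool_rot: [0.451, 0.544, -0.451, 0.545]
force: [-0.6, 1.4, 6.7]
finger_gap: 0.211
```

```bash
python3 -m jog '{"linear":[[0.05,0,0],[0.05,0,0],[0.05,0,0],[0.05,0,0],[0.05,0,0],[0.05,0,0]],"twist":[0,0,0,0,0,0],"claw":[-1,-1,-1,-1,-1,-1]}' 80
python3 - <<'E'
from h import *
w=manip.snapshot("wrist");s=manip.snapshot("side")
st=manip.sense();print(st["tcp_pos"],st["force"],st["t"])
f=lambda i,v,u,n:cv2.resize(i["pixels"][v:v+n,u:u+n,::-1],(390,390),interpolation=cv2.INTER_CUBIC)
cv2.imwrite("pics/w8.png",np.hstack([f(w,120,190,130),f(s,200,190,80)]))
R=Ro.from_quat(st["tool_rot"]).as_matrix();n=np.array([.5215,.2448,0])
print("tool down",R[:,0]);q=n-R[:,2]*.0208;print([(p-[190,120])*3 for p in proj(w,[[q[0],q[1],z] for z in(.01,.055)])])
E
```

```text
t: 10.08
tcp_pos: [0.5216, 0.246, 0.0638]
tool_rot: [0.451, 0.544, -0.45, 0.545]
force: [-2.5, 0.2, 8.8]
finger_gap: 0.216
[0.52163776 0.24606009 0.06378823] [-1.48328738  0.11476085  8.13914184] 10.1833
tool down [ 1.42852441e-03  4.52401931e-04 -9.99998877e-01]
[array([192.9661379 , 166.26659419]), array([193.36062224, 222.86732218])]
```

View pics/w8.png

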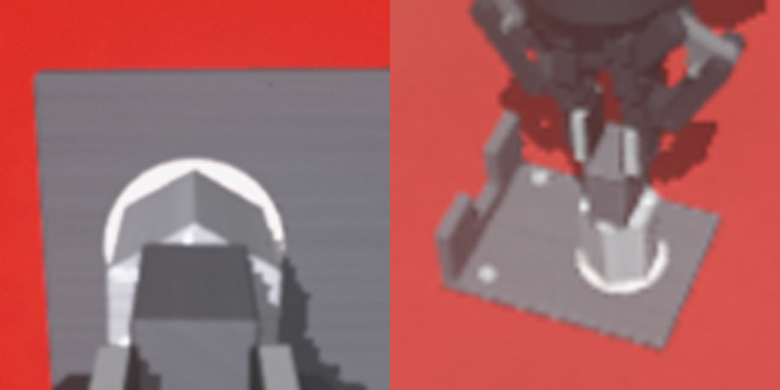

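The foot vertex is at about (194,170) in the crop and the hex-top vertex at (195,224). For a fully seated, upright socket I'd predicted (193,166) and (193,223). TCP height stays at 63.8 mm with a contact force of about 11 N, so I'm handing in.

```bash
python3 -c "
from station import manip
print(manip.sign_off())"
```

```text
the job is handed in; nothing more can be done
None
```

The first socket I tried fits: the one nearest the bracket went straight down over the acorn nut. I handed the job in at about 10 s, still gripping that socket at 80 N. I never touched the other two sockets or anything else on the shelf.

**Last checks:**
- **Fully home:** the tool stopped at 63.8 mm, 10.0 mm above where I gripped the socket on the shelf, which matches the washer's height. Pressing 0.5 mm further did not lower it, and the contact force was about 11 N.
- **Fit:** the socket met no resistance below the height where a too-small one would have stopped. The last measured angle between the gripper and the bracket was about 0.1 degrees.
- **Upright:** the tool axis was within 0.1 degree of vertical. In the last wrist picture, the socket's corners were within about 1.5 pixels (roughly 1 mm) of where a seated socket's should be.

No check failed. The top, side and wrist views put the nut within about 3 mm of each other, and I used the wrist measurement.

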